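# Pin the stepped pulley onto the belt tensioner

## Robot

A 6-joint arm with a two-finger parallel gripper is mounted at the origin on the work surface. World frame = base frame: x ahead of the robot, y to its left, z up, the work surface at z = 0. Lengths are in mm, angles in rad, forces in N, time in s.
With the tool pointing down it reaches from about 425 to 925 mm from the base axis. Payload 12.5 kg.
Tool frame: the origin (TCP) lies midway between the tips of the shut fingers; the grasp point (between the pads) lies 19 mm behind it; z points along the fingers, y is the line along which they close (so a half turn about z gives the same grasp; the last joint's range is limited). The gripper opens to 85 mm and grips with 20 to 120 N. Pads are 22 mm wide; open, the fingers measure 114 mm over their backs; the gripper's body (76 mm by 85 mm) begins 54 mm behind the grasp point. The pads swing forward as they close: fully open they stand 13 mm farther back than shut.
Start: joints at [-1.438, 0.491, 1.559, -0, 1.092, -0.106], TCP at [147.858, -607.275, 231.327] pointing down, gripper open.
Joint ranges: [-3.1, 3.1], [-0.84, 2.19], [0.05, 2.79], [-1.13, 4.28], [0.06, 2.93], [-2.69, 2.69]. Speed limits (rad/s): [2.22, 2.22, 2.79, 3.14, 3.14, 3.14].

## Interface

Orientations are given as a 3x3 rotation matrix whose columns are the frame's x, y, z axes.
In Python, from bench import status, eyes, workorder gives the robot as it stands.
- The arm moves only by the shell command python3 -m creep 'ROWS' [FORCE]. ROWS is JSON, a list of rows, each a list of 3 entries, a list of its own where there are three numbers: the shift along the tool's x, y, z scaled (see below), then the turn, a rotation vector about the tool's x, y, z scaled (see below), then the closure, from 0 (fully open) to 1 (shut). In form: [[[dx, dy, dz], [ax, ay, az], jaw], ...]. A call has exactly 8 rows; each row is the pose to reach, as a shift and turn from the pose commanded when the call began, along the tool's axes at that moment, turning the shorter way round; what a row does not reach only later rows make up. The controller multiplies each number of a shift by 400 mm and each number of a turn by 180 degrees. A row lasts 1/8 s, in which the tool goes at most 62.5 mm and 10.7 degrees, less where a joint would pass 70% of its speed; a pose out of reach is approached as far as the arm can. A call with a number of a shift or a turn outside -1 to 1 is refused whole. A call with a gripper value outside its range is refused whole. The fingers move at their own pace and stop on an object; FORCE is the grip in N (left out, the last holds). Time passes only in rows, so rows that repeat a pose let the fingers close, or fill a call up. It gives the time, the measured TCP pose, the force, the opening and the grip force at its end, in the units of the state.
- status.read_state(): the state, without advancing time (a new reading comes with each control period).
- eyes.capture(name): name is "scene" or "top"; returns a dict with "image" (384x512x3 uint8, red, green, blue), "intrinsics" (3x3 intrinsics, pixels), "R" (3x3) and "t" (3): a world point X has camera coordinates R X + t. Camera axes: x right, y down, z forward; pixel columns grow to the right and rows downward; lengths in mm; the calibration is good to about 2 mm. A picture is of the moment at which its call begins. There is no depth.
- workorder.finish_job(): hands the job in; it is judged then, once.
The state is a dict: "time": time; "joint_positions": joint angles; "joint_velocities": joint speeds; "joint_torque": joint torques, N m; "tcp_pos": TCP position; "eef_rot": TCP orientation; "wrist_force": force on the tool from outside, world axes, zero at the start; "torque": the same for the moment, N m; "grip_width": opening from 0.0 (shut) to 1.0 (fully open); "grip_force": force on a finger pad.
Only numpy, scipy, OpenCV 4.12 (cv2) and the standard library are available. Lean on these libraries where they do the work, as an engineer would, in place of code of your own. Each camera call takes 0.05 s, during which the arm holds its last target. There are 200 camera calls.

## Task

Slip the stepped pulley, wide step down, onto the upright stud of the green belt tensioner until it sits fully home, then slide the hairpin clip's straight leg through the hole drilled across the stud above the pulley until the sprung leg snaps round and its bow hugs the stud, and let go. The stud's height was set by hand, so find the hole by feel; set the pulley down gently and push the clip gently, never forcing it. Leave the other things on the bench where they are.

Things in the scene. Friction and masses are not known exactly. Their poses are not given: they have to be found in the camera images.
- tensioner: Green plate, 100 x 70 x 12 mm, fixed to the bench, its x along the 100 mm side. Origin: centre of its underside. In its centre stands the steel stud, 16 mm in diameter, on a shoulder (30 mm in diameter, its top 16 mm above the bench) that the pulley rests on.
- stud_mark (a point): Point on the stud's upright axis, 76 mm above the bench; its x runs along the cross-hole (6 mm wide, 5.5 mm high, right through, mouths flared sideways only). The stud is clamped at an unknown height: the hole's centre is anywhere from 8 mm below to 8 mm above this point. The stud's flat top is always 8.5 mm above the hole's centre. The stud does not yield to a push of 40 N.
- pulley_hub (a point): Stepped aluminium pulley, 150 to 310 g, 40 mm tall, loose, standing on the bench wide step down: diameters 64 mm (lowest 12 mm), 50 mm (next 9 mm), 36 mm (the upper 19 mm, the hub to grip), bore 19 mm right through. This point: on its axis, 30 mm above its underside; z up the axis.
- pulley_foot (a point): Point on the pulley's axis at its underside. When home it is on the stud's axis, 16 mm above the bench, with the pulley's top 56 mm above the bench.
- clip_grip (a point): Hairpin clip, 62 g, flat on the bench: black rubber grip 40 x 24 x 16 mm (x, y, z), two 4 mm steel wire legs out of its front at half thickness. This point is half-way up; the grip runs from 14 mm behind to 26 mm ahead of it, a wire loop to 25 mm behind. x points along the straight leg (y = 0) to its blunt tip 68 mm from here; y points to the side of the sprung leg, which ends at 60 mm.
- clip_seat (a point): Point on the line of the clip's straight leg, 36 mm ahead of clip_grip, in the sprung leg's bow: it lies on the stud's axis when the clip is home. The grip's front stops against the stud 2 mm beyond that. The clip goes in flat, from either end of the hole, sprung leg on either side.
- clip_spring (a joint): Angle of the sprung leg, rad: 0 relaxed, growing as the leg is spread. Pushing the clip on spreads it to about 0.13 as its bump rides over the stud (about 8 N of push), then it snaps back to nearly 0 as the bow closes round the stud.
- collar: Loose steel ring, 32 mm wide, 12 mm tall. Not needed. Origin under its centre.
- dowel: Upright plain steel pin, 10 mm thick, 45 mm tall, loose. Not needed. Origin under its centre.
- oil: Amber oil bottle, 36 mm wide, 70 mm tall. Not needed. Origin under its centre.
- weight: Brass weight, 32 mm wide, 36 mm tall. Not needed. Origin under its centre.
- screwdriver: Screwdriver, 170 mm long, lying on the bench. Not needed. Origin under its middle.
Not all that is in view belongs to the job. Leave any blue or purple look-alike of the tensioner alone.

How it is judged (in metres and radians):
On the way, in this order (a step that is already met when the one before it is completed fails the run):
1. the pulley sits fully home on the stud, wide step down (horizontal distance between pulley_foot and stud_mark below 0.004 m and z of pulley_foot in the frame of stud_mark below -0.057 m and z of pulley_hub in the frame of stud_mark above -0.04 m and angle between pulley_foot's own z axis and vertical below 0.06 rad), for 0.2 s.
2. the clip is through the stud and its bow has closed round it (horizontal distance between clip_seat and stud_mark below 0.004 m and z of clip_seat in the frame of stud_mark between -0.0105 and 0.0105 m and angle between the x axis of clip_seat and the x axis of stud_mark, either way round below 0.25 rad and value of joint clip_spring below 0.09 rad), for 0.2 s.
At the end, for the whole second after the job is handed in: the pulley sits home on the stud (within 4 mm of the axis, within 3 mm of the shoulder, upright) and the clip is through the cross-hole with its seat point within 4 mm of the stud's axis, in line with the hole within 0.25 rad, and the sprung leg closed again (under 0.09 rad), all released (all of step 2 and horizontal distance between pulley_foot and stud_mark below 0.004 m and z of pulley_foot in the frame of stud_mark below -0.057 m and angle between pulley_foot's own z axis and vertical below 0.06 rad); the robot touches nothing.
It fails at once if the clip is forced against the tensioner (over 25 N) (contact force between clip and tensioner above 25 N).
It fails at once if the pulley is dropped or forced onto the tensioner (over 120 N) (contact force between pulley and tensioner above 120 N).
It fails at once if one of the other things is moved by over 20 mm (distance of any of collar, dowel, oil, weight, screwdriver from where it was at the start of the episode above 0.02 m).
It also fails if it takes over 66 s, if anything falls off the work surface, if the arm or the gripper's body presses on something with over 40 N, if the wrist force passes 120 N, or if a joint passes its speed limit or range.

## Working session

There is one attempt and no reset: what is moved stays moved. The work goes in short steps, Python scripts to look and compute and a shell command to move; the robot and the scene stay as the last step left them, time stands still between calls to the robot, and variables do not carry over. Pictures are saved under pics/ and viewed, at most 10 in all, crops included, and the job is handed in when it is done.

```bash
mkdir -p pics
python3 - <<'E'
from bench import status,eyes
import cv2,numpy as np
for n in("scene","top"):
    c=eyes.capture(n); cv2.imwrite(f"pics/{n}0.png",cv2.resize(c["image"][:,:,::-1],(800,600),interpolation=cv2.INTER_CUBIC))
    np.savez(f"{n}_cal.npz",K=c["intrinsics"],R=c["R"],t=c["t"]); cv2.imwrite(f"{n}_raw0.png",c["image"][:,:,::-1])
    print(n,c["intrinsics"],c["R"],c["t"])
s=status.read_state();print(s["eef_rot"],s["time"],s["grip_width"])
E
```

```text
scene [[369.56888076   0.         251.37842647]
 [  0.         369.56888076 189.0925021 ]
 [  0.           0.           1.        ]] [[ 0.67699166  0.73597342 -0.00504156]
 [ 0.53178295 -0.49387791 -0.68796185]
 [-0.50881155  0.46306342 -0.72572934]] [-371.07095638 -215.24117049 1024.11768198]
top [[374.24966906   0.         252.59161543]
 [  0.         374.24966906 188.92917112]
 [  0.           0.           1.        ]] [[ 0.00955331 -0.99961182  0.0261714 ]
 [-0.99377932 -0.01239522 -0.11067531]
 [ 0.11095675 -0.02495128 -0.99351197]] [1.95098335e-01 5.42034127e+02 8.83093610e+02]
[[ 9.71619598e-01  2.36548807e-01 -1.39442615e-04]
 [ 2.36548825e-01 -9.71619074e-01  1.01464498e-03]
 [ 1.04527956e-04 -1.01883394e-03 -9.99999476e-01]] 0.1 0.9958878565795731
```

View pics/scene0.png

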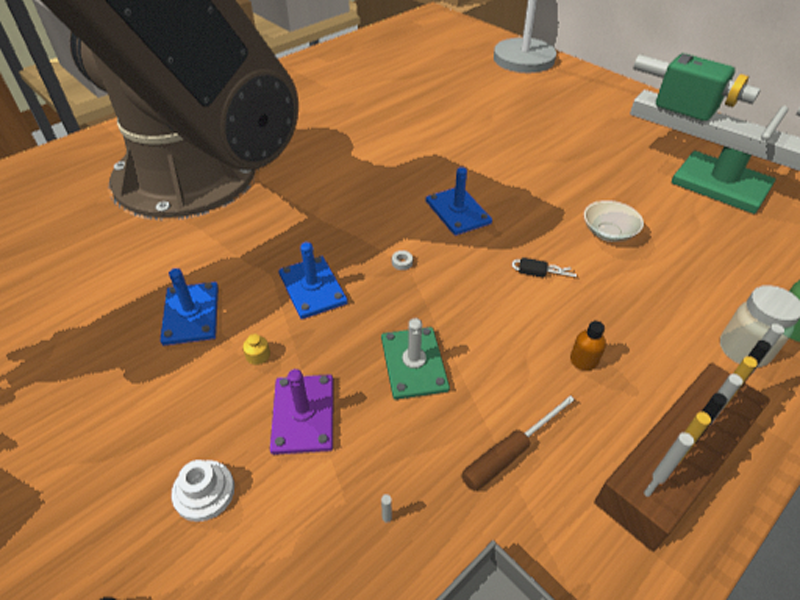

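View pics/top0.png

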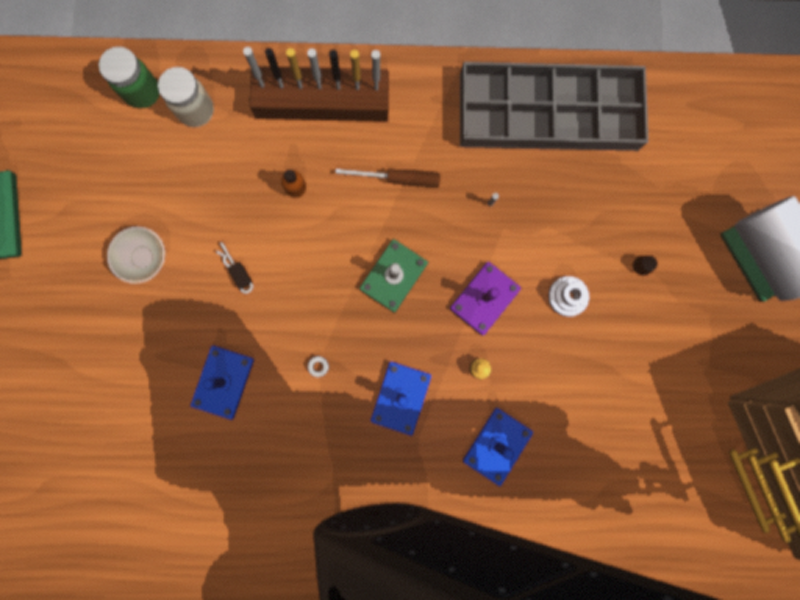

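The green tensioner is at top (394,272) / scene (415,360). Three blue ones and one purple one are look-alikes, so I'll leave them. The white stepped pulley is at top (569,296) / scene (203,490), and the clip is at top (237,268) / scene (545,268). I'll confirm all three in one enlarged montage.

Run:
```python
import cv2,numpy as np
T=cv2.imread("top_raw0.png");S=cv2.imread("scene_raw0.png")
# crops 44x50 raw px -> 6x ; origins printed
def crop(I,cx,cy,w=44,h=50,k=6):
    x,y=int(cx*.64)-w//2,int(cy*.64)-h//2
    c=cv2.resize(I[y:y+h,x:x+w],None,fx=k,fy=k,interpolation=cv2.INTER_CUBIC)
    for i in range(0,w,10): cv2.line(c,(i*k,0),(i*k,5),(0,255,255),1)
    for i in range(0,h,10): cv2.line(c,(0,i*k),(5,i*k),(0,255,255),1)
    print((x,y));return c
a=np.hstack([crop(T,394,272),crop(T,569,296),crop(T,237,268)])
b=np.hstack([crop(S,415,358),crop(S,203,490),crop(S,545,268)])
cv2.imwrite("pics/m1.png",np.vstack([a,b]))
```

```text
(230, 149)
(342, 164)
(129, 146)
(243, 204)
(107, 288)
(326, 146)
```

View pics/m1.png

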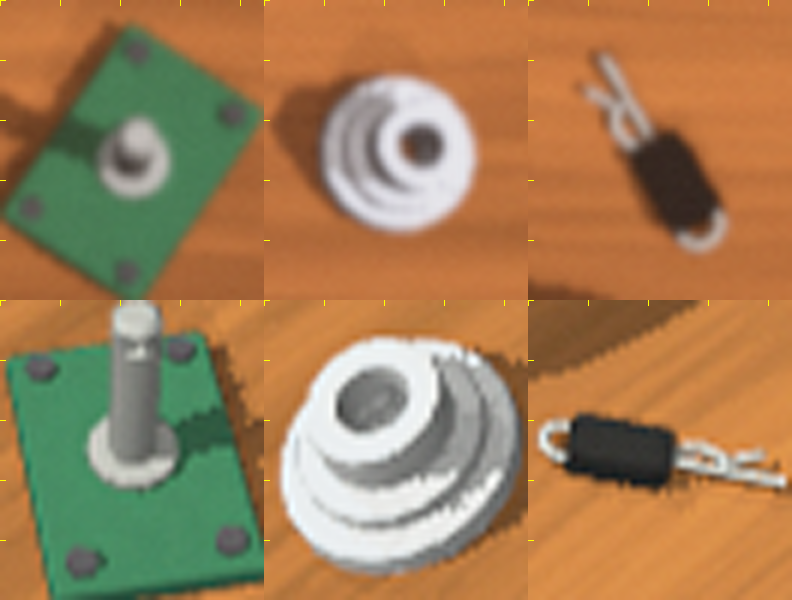

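The montage confirms the green tensioner with its steel stud, and the cross-hole shows as a dark spot near scene crop (138,350). The pulley stands wide step down. The clip's straight leg is the one with its tip at top crop (601,55) / scene crop (785,482). Next I'll triangulate.

```bash
cat > h.py <<'E'
import numpy as np
C={n:np.load(f"{n}_cal.npz") for n in("top","scene")}
def onz(n,u,v,z):
    c=C[n];d=c["R"].T@np.linalg.solve(c["K"],[u,v,1]);o=-c["R"].T@c["t"]
    return o+d*(z-o[2])/d[2]
def tri(a,b):
    A=[];B=[]
    for n,p in(("top",a),("scene",b)):
        c=C[n];d=c["R"].T@np.linalg.solve(c["K"],[*p,1]);d/=np.linalg.norm(d);o=-c["R"].T@c["t"]
        M=np.eye(3)-np.outer(d,d);A.append(M);B.append(M@o)
    return np.linalg.lstsq(np.vstack(A),np.hstack(B),rcond=None)[0]
def proj(n,X):
    c=C[n];p=c["K"]@(c["R"]@np.asarray(X,float)+c["t"]);return p[:2]/p[2]
E
python3 - <<'E'
from h import *
np.set_printoptions(precision=1,suppress=True)
def T(k,x,y):o=[(230,149),(342,164),(129,146)][k];return(o[0]+(x-264*k+.0)/6-.4,o[1]+y/6-.4)
def S(k,x,y):o=[(243,204),(107,288),(326,146)][k];return(o[0]+(x-264*k)/6-.4,o[1]+(y-300)/6-.4)
print("shoulder",onz("top",*T(0,134,160),16),onz("scene",*S(0,134,448),16))
print("studtop",tri(T(0,138,133),S(0,137,320)), [onz("top",*T(0,138,133),z) for z in(77,84,92)],[onz("scene",*S(0,137,320),z) for z in(77,84,92)])
sc=[(138,50),(232,114),(126,272),(31,207)];P=[onz("top",*T(0,*p),13) for p in sc]
sc2=[(180,350),(232,540),(83,562),(41,368)]
Q=[onz("scene",*S(0,*p),13) for p in sc2]
for p in P:print("screwT",p)
for p in Q:print("screwS",p)
print(np.mean(P,0),np.mean(Q,0))
print("pulley",onz("top",*T(1,419,145),40),onz("scene",*S(1,372,400),40),onz("top",*T(1,399,154),12))
for nm,a,b in(("tip",(601,55),(785,482)),("gripc",(676,184),(621,450)),("loop",(703,238),(550,440)),("spr",(585,88),(760,456))):
  print(nm,onz("top",*T(2,*a),8),onz("scene",*S(2,*b),8))
E
```

```text
shoulder [577.8   7.8  16. ] [577.7   8.9  16. ]
studtop [578.5   7.7  81.4] [array([579.3,   7.7,  77. ]), array([578.1,   7.9,  84. ]), array([576.9,   8.1,  92. ])] [array([575.7,  10.3,  77. ]), array([579.9,   6. ,  84. ]), array([584.7,   1.1,  92. ])]
screwT [624.7   6.5  13. ]
screwT [598.1 -33.   13. ]
screwT [531.3  10.6  13. ]
screwT [557.9  50.2  13. ]
screwS [556.7  51.1  13. ]
screwS [623.4   7.9  13. ]
screwS [597.5 -32.4  13. ]
screwS [530.4  11.   13. ]
[578.    8.6  13. ] [577.    9.4  13. ]
pulley [ 547.2 -273.1   40. ] [ 547.5 -274.    40. ] [ 546.7 -274.1   12. ]
tip [627.1 286.7   8. ] [625.8 286.9   8. ]
gripc [573.1 253.4   8. ] [573.2 255.8   8. ]
loop [550.7 241.5   8. ] [551.2 240.4   8. ]
spr [613.  292.7   8. ] [611.1 291.8   8. ]
```

```bash
cat >> h.py <<'E'
from scipy.spatial.transform import Rotation as Ro
def plan(p,yaw):
    from bench import status
    s=status.read_state();R=np.array(s["eef_rot"]);c,k=np.cos(np.radians(yaw)),np.sin(np.radians(yaw))
    G=np.array([[c,k,0],[k,-c,0],[0,0,-1]])
    d=R.T@(np.array(p)-s["tcp_pos"])/400;r=Ro.from_matrix(R.T@G).as_rotvec()/np.pi
    print("tcp",np.round(s["tcp_pos"],1),"t",s["time"],"F",np.round(s["wrist_force"],1));print("shift",np.round(d,4),"turn",np.round(r,4))
E
python3 - <<'E'
from h import *
import cv2
S=cv2.imread("scene_raw0.png");k=20;x,y=250,200
c=cv2.resize(S[y:y+30,x:x+30],None,fx=k,fy=k,interpolation=cv2.INTER_CUBIC)
cv2.imwrite("pics/hole.png",c)
for zh in(70,74,78):
  for b in(-33.2,-20,-45,56.8):
    a=np.radians(b);X=[577.7+8*np.cos(a),8.5+8*np.sin(a),zh];print(zh,b,np.round((proj("scene",X)-[x,y]+.5)*k))
  print("top",np.round((proj("scene",[577.7,8.5,zh+8.5])-[x,y]+.5)*k))
E
python3 -m creep '[[[0.95,-0.4675,0],[0,0,0],0],[[0.95,-0.4675,0],[0,0,0],0],[[0.95,-0.4675,0],[0,0,0],0],[[0.95,-0.4675,0],[0,0,0],0],[[0.95,-0.4675,0],[0,0,0],0],[[0.95,-0.4675,0],[0,0,0],0],[[0.95,-0.4675,0],[0,0,0],0],[[0.95,-0.4675,0],[0,0,0],0]]' 40
python3 -c "from h import *;plan([547.2,-273.7,75],13.7)"
```

```text
70 -33.2 [335. 286.]
70 -20 [354. 282.]
70 -45 [317. 287.]
70 56.8 [403. 209.]
top [320. 160.]
74 -33.2 [336. 258.]
74 -20 [355. 254.]
74 -45 [318. 259.]
74 56.8 [404. 181.]
top [321. 132.]
78 -33.2 [337. 230.]
78 -20 [356. 226.]
78 -45 [319. 231.]
78 56.8 [406. 153.]
top [322. 103.]
time: 1.1
tcp_pos: [474.7, -333.4, 230.9]
eef_rot: [[0.971, 0.24, -0.0], [0.24, -0.971, 0.0], [-0.0, -0.0, -1.0]]
wrist_force: [-0.3, -0.9, 0.1]
grip_width: 1.002
grip_force: 0.0
tcp [ 474.7 -333.4  230.9] t 1.1 F [-0.3 -0.9  0.1]
shift [ 0.2119 -0.1012  0.3899] turn [-0.0002  0.      0.0012]
```

View pics/hole.png

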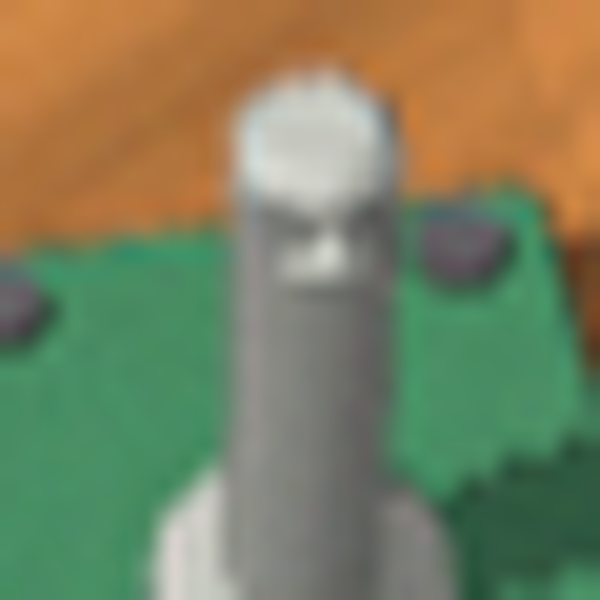

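The hole's bright floor is at crop (322,258) and the stud's top-ellipse centre at (318,137). That puts the hole at z of about 73.5, on a bearing consistent with the plate's long axis (-33°).

```bash
python3 -m creep '[[[0.1,-0.05,0.1],[0,0,0],0],[[0.212,-0.1012,0.2],[0,0,0],0],[[0.212,-0.1012,0.3],[0,0,0],0],[[0.212,-0.1012,0.4],[0,0,0],0],[[0.212,-0.1012,0.48],[0,0,0],0],[[0.212,-0.1012,0.522],[0,0,0],0],[[0.212,-0.1012,0.522],[0,0,0],0],[[0.212,-0.1012,0.522],[0,0,0],0.3]]' 40
python3 -m creep '[[[0,0,0],[0,0,0],0.7],[[0,0,0],[0,0,0],0.7],[[0,0,0],[0,0,0],0.7],[[0,0,0],[0,0,0],0.7],[[0,0,0],[0,0,0],0.7],[[0,0,0],[0,0,0],0.7],[[0,0,0],[0,0,0],0.7],[[0,0,0],[0,0,0],0.7]]' 40
```

```text
time: 2.1
tcp_pos: [546.0, -276.9, 23.6]
eef_rot: [[0.972, 0.236, 0.001], [0.236, -0.972, -0.001], [0.001, 0.001, -1.0]]
wrist_force: [-0.5, 0.3, 0.3]
grip_width: 0.817
grip_force: 0.0
time: 3.1
tcp_pos: [546.0, -276.6, 23.6]
eef_rot: [[0.972, 0.236, 0.001], [0.236, -0.972, -0.001], [0.001, 0.001, -1.0]]
wrist_force: [-1.2, 0.7, 7.0]
grip_width: 0.393
grip_force: 39.8
```

```bash
python3 -m creep '[[[0,0,-0.02],[0,0,0],0.7],[[0,0,-0.06],[0,0,0],0.7],[[0,0,-0.14],[0,0,0],0.7],[[0,0,-0.22],[0,0,0],0.7],[[0,0,-0.27],[0,0,0],0.7],[[0,0,-0.27],[0,0,0],0.7],[[0,0,-0.27],[0,0,0],0.7],[[0,0,-0.27],[0,0,0],0.7]]' 60
python3 -c "from h import *;plan([577.7,8.5,131],13.7)"
```

```text
time: 4.1
tcp_pos: [545.3, -276.1, 129.6]
eef_rot: [[0.972, 0.237, -0.001], [0.237, -0.972, 0.001], [-0.001, -0.001, -1.0]]
wrist_force: [0.3, -0.0, -2.3]
grip_width: 0.39
grip_force: 61.0
tcp [ 545.3 -276.1  129.6] t 4.1 F [ 0.3 -0.  -2.3]
shift [ 0.2469 -0.6722 -0.0031] turn [-0.0003  0.0003 -0.0001]
```

```bash
python3 -m creep '[[[0.03,-0.08,0],[0,0,0],0.7],[[0.08,-0.22,0],[0,0,0],0.7],[[0.13,-0.36,0],[0,0,0],0.7],[[0.18,-0.5,0],[0,0,0],0.7],[[0.22,-0.61,0],[0,0,0],0.7],[[0.2423,-0.6722,0],[0,0,0],0.7],[[0.2423,-0.6722,0],[0,0,0],0.7],[[0.2423,-0.6722,0],[0,0,0],0.7]]'
python3 - <<'E'
from h import *
from bench import eyes
import cv2
I={}
for n in("top","scene"):
    I[n]=eyes.capture(n)["image"][:,:,::-1]; 
    p=proj(n,[577.7,8.5,100]).astype(int);x,y=p[0]-20,p[1]-30
    I[n]=cv2.resize(np.ascontiguousarray(I[n][y:y+60,x:x+40]),None,fx=10,fy=10,interpolation=cv2.INTER_CUBIC);print(n,x,y)
cv2.imwrite("pics/m2.png",np.hstack([I["top"],I["scene"]]))
plan([577.7,8.5,131],13.7)
E
```

```text
time: 5.1
tcp_pos: [576.1, 7.4, 130.0]
eef_rot: [[0.972, 0.237, -0.001], [0.237, -0.972, -0.0], [-0.001, -0.0, -1.0]]
wrist_force: [-0.3, -0.8, -0.8]
grip_width: 0.388
grip_force: 60.9
top 232 139
scene 245 169
tcp [576.1   6.9 130.2] t 5.2 F [-0.2  0.1 -2. ]
shift [ 0.0047 -0.003  -0.002 ] turn [ 0.      0.0002 -0.0004]
```

View pics/m2.png

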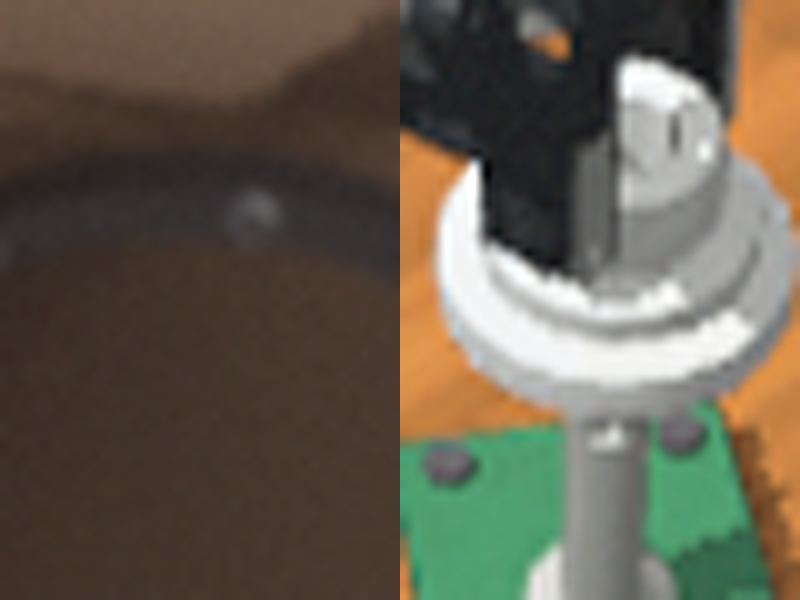

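In the scene view, the wide step's centre is at x≈613 and the stud at x≈608, which is aligned once the axis's tilt in the image is allowed for. I'll correct about 1 mm and lower gently.

```bash
python3 -m creep '[[[-0.0006,-0.0025,0.02],[0,0,0],0.7],[[-0.0006,-0.0025,0.04],[0,0,0],0.7],[[-0.0006,-0.0025,0.05],[0,0,0],0.7],[[-0.0006,-0.0025,0.055],[0,0,0],0.7],[[-0.0006,-0.0025,0.06],[0,0,0],0.7],[[-0.0006,-0.0025,0.065],[0,0,0],0.7],[[-0.0006,-0.0025,0.07],[0,0,0],0.7],[[-0.0006,-0.0025,0.075],[0,0,0],0.7]]'
```

```text
time: 6.2
tcp_pos: [575.8, 8.7, 100.4]
eef_rot: [[0.972, 0.237, 0.0], [0.237, -0.972, -0.0], [0.0, 0.0, -1.0]]
wrist_force: [0.1, -1.5, -0.4]
grip_width: 0.384
grip_force: 61.0
```

```bash
python3 -m creep '[[[0,0,0.005],[0,0,0],0.7],[[0,0,0.01],[0,0,0],0.7],[[0,0,0.015],[0,0,0],0.7],[[0,0,0.02],[0,0,0],0.7],[[0,0,0.025],[0,0,0],0.7],[[0,0,0.03],[0,0,0],0.7],[[0,0,0.035],[0,0,0],0.7],[[0,0,0.04],[0,0,0],0.7]]'
```

```text
time: 7.2
tcp_pos: [575.8, 8.7, 84.4]
eef_rot: [[0.972, 0.236, 0.0], [0.236, -0.972, -0.0], [0.0, 0.0, -1.0]]
wrist_force: [-0.5, -3.8, 0.9]
grip_width: 0.389
grip_force: 61.2
```

```bash
python3 -m creep '[[[0,0.001,0.015],[0,0,0],0.7],[[0,0.001,0.03],[0,0,0],0.7],[[0,0.001,0.045],[0,0,0],0.7],[[0,0.001,0.06],[0,0,0],0.7],[[0,0.001,0.075],[0,0,0],0.7],[[0,0.001,0.09],[0,0,0],0.7],[[0,0.001,0.1],[0,0,0],0.7],[[0,0.001,0.103],[0,0,0],0.7]]'
python3 -m creep '[[[0,0,0.002],[0,0,0],0.7],[[0,0,0.004],[0,0,0],0.7],[[0,0,0.006],[0,0,0],0.7],[[0,0,0.007],[0,0,0],0.7],[[0,0,0.008],[0,0,0],0.7],[[0,0,0.008],[0,0,0],0.7],[[0,0,0.008],[0,0,0],0.7],[[0,0,0.008],[0,0,0],0.7]]'
```

```text
time: 8.2
tcp_pos: [575.8, 8.4, 43.0]
eef_rot: [[0.972, 0.237, -0.0], [0.237, -0.972, -0.0], [-0.0, -0.0, -1.0]]
wrist_force: [-0.7, -0.4, -2.6]
grip_width: 0.387
grip_force: 60.9
time: 9.2
tcp_pos: [575.9, 8.4, 40.1]
eef_rot: [[0.972, 0.237, 0.0], [0.237, -0.972, -0.0], [0.0, 0.0, -1.0]]
wrist_force: [-0.8, -0.2, -1.6]
grip_width: 0.385
grip_force: 60.9
```

```bash
python3 -m creep '[[[0,0,0.0015],[0,0,0],0.7],[[0,0,0.0015],[0,0,0],0.6],[[0,0,0.0015],[0,0,0],0.4],[[0,0,0.0015],[0,0,0],0.2],[[0,0,0.0015],[0,0,0],0.1],[[0,0,0.0015],[0,0,0],0.1],[[0,0,-0.05],[0,0,0],0.1],[[0,0,-0.12],[0,0,0],0.1]]' 40
python3 -c "from h import *;plan([572,254,170],31.2)"
```

```text
time: 10.2
tcp_pos: [575.5, 8.4, 88.1]
eef_rot: [[0.972, 0.236, -0.002], [0.236, -0.972, 0.0], [-0.001, -0.0, -1.0]]
wrist_force: [-0.0, -0.0, -0.1]
grip_width: 0.897
grip_force: 0.0
tcp [575.5   8.4  88.1] t 10.2 F [-0.  -0.  -0.1]
shift [ 0.1364 -0.5987 -0.2047] turn [-0.0002  0.0004 -0.0973]
```

```bash
python3 -m creep '[[[0,0,-0.1],[0,0,0],0.1],[[0.02,-0.1,-0.12],[0,0,-0.03],0.1],[[0.05,-0.24,-0.12],[0,0,-0.06],0.1],[[0.08,-0.37,-0.12],[0,0,-0.0973],0.1],[[0.12,-0.52,-0.12],[0,0,-0.0973],0.1],[[0.1364,-0.599,-0.1],[0,0,-0.0973],0.1],[[0.1364,-0.599,-0.1],[0,0,-0.0973],0.1],[[0.1364,-0.599,-0.1],[0,0,-0.0973],0.1]]'
python3 - <<'E'
from h import *
from bench import eyes
import cv2
plan([572.3,254.1,2.5],31.2)
I={}
for n in("top","scene"):
    I[n]=eyes.capture(n)["image"][:,:,::-1]
    p=proj(n,[577.7,8.5,50]if n=="scene" else [577.7,8.5,50]).astype(int);x,y=p[0]-20,p[1]-30
    I[n]=cv2.resize(np.ascontiguousarray(I[n][y:y+60,x:x+40]),None,fx=10,fy=10,interpolation=cv2.INTER_CUBIC);print(n,x,y)
cv2.imwrite("pics/m3.png",np.hstack([I["top"],I["scene"]]))
plan([572.3,254.1,2.5],31.2)
E
```

```text
time: 11.2
tcp_pos: [572.2, 253.5, 128.0]
eef_rot: [[0.855, 0.518, -0.0], [0.518, -0.855, -0.0], [-0.0, 0.0, -1.0]]
wrist_force: [0.3, -1.4, 0.5]
grip_width: 0.896
grip_force: 0.0
tcp [572.2 253.5 128. ] t 11.2 F [ 0.3 -1.4  0.5]
shift [ 0.0013 -0.0012  0.3138] turn [ 0.      0.0001 -0.    ]
top 231 143
scene 245 187
tcp [572.4 252.9 128.3] t 11.3 F [-0.4  1.   0.7]
shift [ 0.0012 -0.0027  0.3145] turn [ 0.0001 -0.     -0.0004]
```

View pics/m3.png

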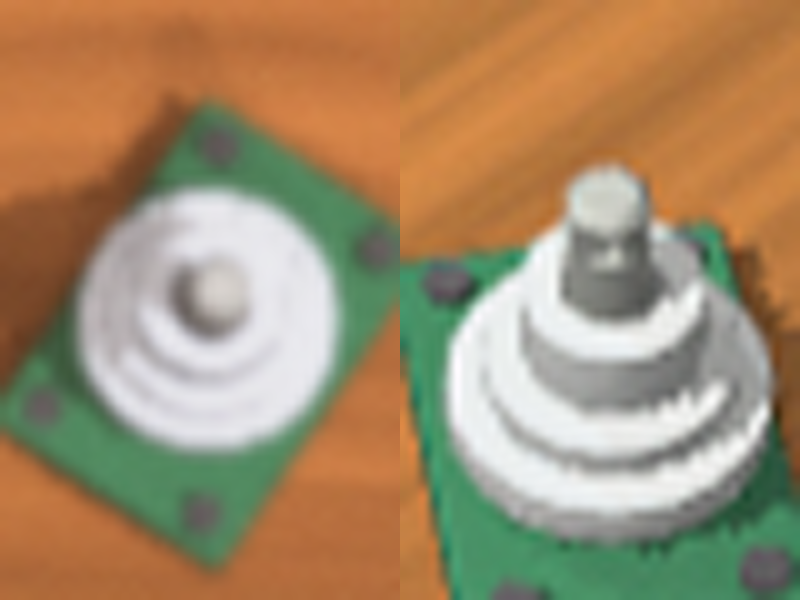

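The pulley is seated concentric: the stud is at crop (213,290) from the top and emerges at (605,250) in the scene view, with the hole above the hub. Next is the clip.

```bash
python3 -m creep '[[[0.001,-0.002,0.1],[0,0,0],0.1],[[0.001,-0.002,0.2],[0,0,0],0.1],[[0.001,-0.002,0.27],[0,0,0],0.1],[[0.001,-0.002,0.3],[0,0,0],0.1],[[0.001,-0.002,0.3135],[0,0,0],0.2],[[0.001,-0.002,0.3135],[0,0,0],0.4],[[0.001,-0.002,0.3135],[0,0,0],0.6],[[0.001,-0.002,0.3135],[0,0,0],0.9]]' 40
python3 -m creep '[[[0,0,0],[0,0,0],0.9],[[0,0,0],[0,0,0],0.9],[[0,0,0],[0,0,0],0.9],[[0,0,0],[0,0,0],0.9],[[0,0,-0.01],[0,0,0],0.9],[[0,0,-0.05],[0,0,0],0.9],[[0,0,-0.15],[0,0,0],0.9],[[0,0,-0.25],[0,0,0],0.9]]' 50
```

```text
time: 12.3
tcp_pos: [572.6, 255.1, 3.7]
eef_rot: [[0.855, 0.518, 0.001], [0.518, -0.855, 0.0], [0.001, 0.0, -1.0]]
wrist_force: [-0.5, 0.0, 1.3]
grip_width: 0.265
grip_force: 39.4
time: 13.3
tcp_pos: [572.0, 255.0, 104.7]
eef_rot: [[0.855, 0.518, 0.0], [0.518, -0.855, -0.0], [0.0, 0.0, -1.0]]
wrist_force: [0.5, 0.6, -0.7]
grip_width: 0.268
grip_force: 49.7
```

```bash
python3 -c "from h import *;plan([508.8,53.6,104],-33.2)"
```

```text
tcp [572.  255.  104.7] t 13.3 F [ 0.5  0.6 -0.7]
shift [-0.396   0.3488  0.0016] turn [ 0.     -0.      0.3578]
```

```bash
python3 -m creep '[[[-0.05,0.044,0],[0,0,0.05],0.9],[[-0.11,0.1,0],[0,0,0.1],0.9],[[-0.17,0.15,0],[0,0,0.15],0.9],[[-0.23,0.2,0],[0,0,0.2],0.9],[[-0.29,0.255,0],[0,0,0.25],0.9],[[-0.35,0.31,0],[0,0,0.3],0.9],[[-0.396,0.3488,0],[0,0,0.35],0.9],[[-0.396,0.3488,0],[0,0,0.3578],0.9]]'
python3 -c "from h import *;plan([508.8,53.6,69.2],-33.2)"
```

```text
time: 14.3
tcp_pos: [508.8, 52.6, 103.6]
eef_rot: [[0.835, -0.55, 0.001], [-0.55, -0.835, -0.0], [0.001, -0.0, -1.0]]
wrist_force: [-0.6, 0.8, -0.2]
grip_width: 0.264
grip_force: 49.6
tcp [508.8  52.6 103.6] t 14.3 F [-0.6  0.8 -0.2]
shift [-0.0014 -0.0021  0.0861] turn [-0.0001 -0.0002 -0.001 ]
```

```bash
python3 -m creep '[[[-0.001,-0.002,0.02],[0,0,0],0.9],[[-0.001,-0.002,0.04],[0,0,0],0.9],[[-0.001,-0.002,0.06],[0,0,0],0.9],[[-0.001,-0.002,0.08],[0,0,0],0.9],[[-0.001,-0.002,0.0861],[0,0,0],0.9],[[-0.001,-0.002,0.0861],[0,0,0],0.9],[[-0.001,-0.002,0.0861],[0,0,0],0.9],[[-0.001,-0.002,0.0861],[0,0,0],0.9]]'
python3 - <<'E'
from h import *
from bench import eyes
import cv2
I={};
for n in("top","scene"):
    I[n]=eyes.capture(n)["image"][:,:,::-1]
    p=proj(n,[565,17,73]).astype(int);x,y=p[0]-20,p[1]-30
    I[n]=cv2.resize(np.ascontiguousarray(I[n][y:y+60,x:x+40]),None,fx=10,fy=10,interpolation=cv2.INTER_CUBIC);print(n,x,y)
    for X in([577.7,8.5,82],[561,19.5,73.5]):print(np.round((proj(n,X)-[x,y]+.5)*10))
cv2.imwrite("pics/m4.png",np.hstack([I["top"],I["scene"]]))
plan([508.8,53.6,69.2],-33.2)
E
```

```text
time: 15.3
tcp_pos: [509.1, 54.5, 68.5]
eef_rot: [[0.837, -0.548, 0.001], [-0.548, -0.837, -0.0], [0.0, -0.0, -1.0]]
wrist_force: [-0.6, 0.6, -0.9]
grip_width: 0.264
grip_force: 49.6
top 228 147
[248. 246.]
[199. 322.]
scene 243 173
[231. 338.]
[210. 288.]
tcp [509.1  54.5  68.4] t 15.4 F [-0.3 -0.2 -0.7]
shift [ 0.0006  0.0022 -0.002 ] turn [-0.     -0.0001 -0.    ]
```

View pics/m4.png

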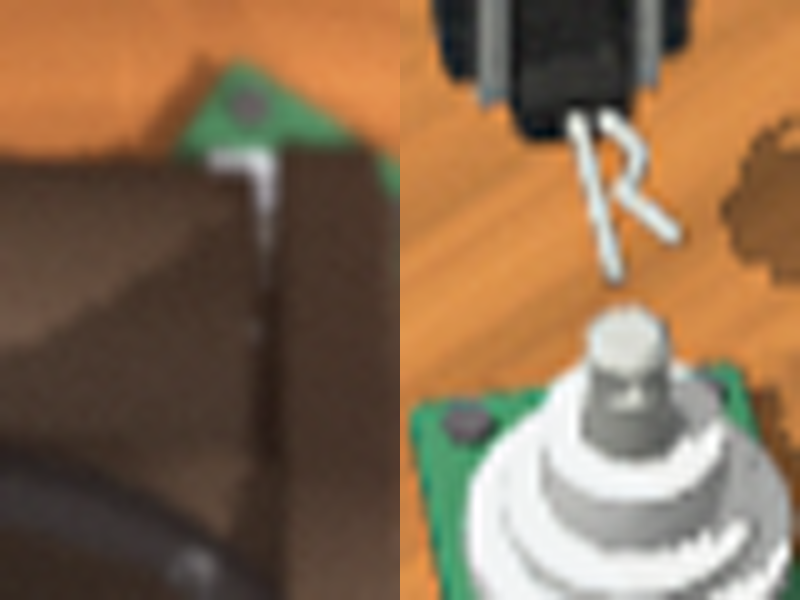

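The scene view shows the leg's tip at crop (617,279), its root at (575,122) and the stud top's centre at (628,340). The top view is blocked by the arm. I'll work out the lateral error from these.

Run:
```python
from h import *
np.set_printoptions(precision=1,suppress=True)
q=lambda u,v:(243+(u-400)/10-.5,173+v/10-.5)
a=np.radians(-33.2);u=np.array([np.cos(a),np.sin(a)]);v=np.array([-u[1],u[0]])
for zl in(72.7,):
  T=onz("scene",*q(617,279),zl)[:2];Rt=onz("scene",*q(575,122),zl)[:2]
  S=onz("scene",*q(628,340),82)[:2]
  print(T,Rt,S,"tip rel stud u,v",(T-S)@u,(T-S)@v,"len",np.linalg.norm(T-Rt),"heading",np.degrees(np.arctan2(*(T-Rt)[::-1])))
  s=np.array([577.7,8.5]);print("rel prior stud",(T-s)@u,(T-s)@v, "tcp rel",(np.array([509.1,54.5])-s)@u,(np.array([509.1,54.5])-s)@v)
```

```text
[559.9  22.6] [524.5  45.2] [577.8   7.8] tip rel stud u,v -23.09336266920573 2.5441394479990764 len 41.92954837147999 heading -32.64274959907965
rel prior stud -22.630765109472243 1.9895952201334564 tcp rel -82.5899401839421 0.9283212875232711
```

```bash
python3 -m creep '[[[0.005,0.00425,-0.001],[0,0,0],0.9],[[0.01,0.00425,-0.001],[0,0,0],0.9],[[0.015,0.00425,-0.001],[0,0,0],0.9],[[0.02,0.00425,-0.001],[0,0,0],0.9],[[0.025,0.00425,-0.001],[0,0,0],0.9],[[0.03,0.00425,-0.001],[0,0,0],0.9],[[0.03,0.00425,-0.001],[0,0,0],0.9],[[0.03,0.00425,-0.001],[0,0,0],0.9]]' 40
python3 -m creep '[[[0.001,0,0],[0,0,0],0.9],[[0.002,0,0],[0,0,0],0.9],[[0.003,0,0],[0,0,0],0.9],[[0.004,0,0],[0,0,0],0.9],[[0.005,0,0],[0,0,0],0.9],[[0.006,0,0],[0,0,0],0.9],[[0.007,0,0],[0,0,0],0.9],[[0.008,0,0],[0,0,0],0.9]]'
```

```text
time: 16.4
tcp_pos: [518.0, 46.5, 68.6]
eef_rot: [[0.837, -0.548, -0.0], [-0.548, -0.837, -0.0], [-0.0, 0.0, -1.0]]
wrist_force: [-0.1, -0.1, -1.0]
grip_width: 0.261
grip_force: 49.6
time: 17.4
tcp_pos: [520.8, 44.7, 68.7]
eef_rot: [[0.837, -0.548, 0.0], [-0.548, -0.837, -0.0], [0.0, 0.0, -1.0]]
wrist_force: [-0.1, 0.7, 0.5]
grip_width: 0.263
grip_force: 49.7
```

```bash
python3 -m creep '[[[0.001,0,0],[0,0,0],0.9],[[0.002,0,0],[0,0,0],0.9],[[0.003,0,0],[0,0,0],0.9],[[0.004,0,0],[0,0,0],0.9],[[0.005,0,0],[0,0,0],0.9],[[0.006,0,0],[0,0,0],0.9],[[0.007,0,0],[0,0,0],0.9],[[0.008,0,0],[0,0,0],0.9]]'
```

```text
time: 18.4
tcp_pos: [523.5, 43.0, 68.6]
eef_rot: [[0.837, -0.548, -0.0], [-0.548, -0.837, -0.0], [0.0, 0.0, -1.0]]
wrist_force: [-0.7, 1.2, 1.2]
grip_width: 0.262
grip_force: 49.8
```

```bash
python3 -m creep '[[[0.001,0,0],[0,0,0],0.9],[[0.002,0,0],[0,0,0],0.9],[[0.003,0,0],[0,0,0],0.9],[[0.004,0,0],[0,0,0],0.9],[[0.005,0,0],[0,0,0],0.9],[[0.006,0,0],[0,0,0],0.9],[[0.007,0,0],[0,0,0],0.9],[[0.008,0,0],[0,0,0],0.9]]'
python3 - <<'E'
from h import *
from bench import eyes
import cv2
p=proj("scene",[565,17,73]).astype(int);x,y=p[0]-20,p[1]-30
i=eyes.capture("scene")["image"][:,:,::-1]
cv2.imwrite("pics/m5.png",cv2.resize(np.ascontiguousarray(i[y:y+60,x:x+40]),None,fx=10,fy=10,interpolation=cv2.INTER_CUBIC))
E
```

```text
time: 19.4
tcp_pos: [526.2, 41.2, 68.6]
eef_rot: [[0.837, -0.548, 0.0], [-0.548, -0.837, -0.0], [0.0, 0.0, -1.0]]
wrist_force: [-1.2, 1.3, 1.4]
grip_width: 0.267
grip_force: 49.9
```

View pics/m5.png

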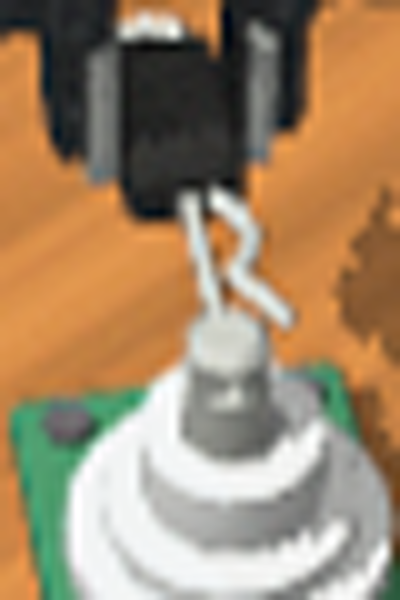

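In the crop the leg disappears behind the stud top at (217,310). The projected tip at about (232,353) lies inside the stud with almost no force, so it is in the hole. I'll continue gently.

```bash
python3 -m creep '[[[0.002,0,-0.0005],[0,0,0],0.9],[[0.005,0,-0.0005],[0,0,0],0.9],[[0.008,0,-0.0005],[0,0,0],0.9],[[0.011,0,-0.0005],[0,0,0],0.9],[[0.014,0,-0.0005],[0,0,0],0.9],[[0.017,0,-0.0005],[0,0,0],0.9],[[0.02,0,-0.0005],[0,0,0],0.9],[[0.022,0,-0.0005],[0,0,0],0.9]]'
```

```text
time: 20.45
tcp_pos: [533.5, 36.4, 68.8]
eef_rot: [[0.837, -0.548, -0.0], [-0.548, -0.837, -0.0], [-0.0, 0.0, -1.0]]
wrist_force: [-1.0, 0.3, 1.1]
grip_width: 0.265
grip_force: 49.8
```

```bash
python3 -m creep '[[[0.003,0,0],[0,0,0],0.9],[[0.006,0,0],[0,0,0],0.9],[[0.009,0,0],[0,0,0],0.9],[[0.012,0,0],[0,0,0],0.9],[[0.014,0,0],[0,0,0],0.9],[[0.016,0,0],[0,0,0],0.9],[[0.018,0,0],[0,0,0],0.9],[[0.02,0,0],[0,0,0],0.9]]'
```

```text
time: 21.45
tcp_pos: [539.3, 32.6, 68.7]
eef_rot: [[0.837, -0.547, -0.002], [-0.547, -0.837, 0.001], [-0.002, 0.001, -1.0]]
wrist_force: [-6.5, 8.6, 3.5]
grip_width: 0.264
grip_force: 50.2
```

```bash
python3 -m creep '[[[0.001,0,0],[0,0,0],0.9],[[0.002,0,0],[0,0,0],0.9],[[0.003,0,0],[0,0,0],0.9],[[0.004,0,0],[0,0,0],0.9],[[0.005,0,0],[0,0,0],0.9],[[0.006,0,0],[0,0,0],0.9],[[0.006,0,0],[0,0,0],0.9],[[0.006,0,0],[0,0,0],0.9]]'
```

```text
time: 22.45
tcp_pos: [540.7, 31.8, 68.6]
eef_rot: [[0.837, -0.547, -0.003], [-0.547, -0.837, 0.001], [-0.003, 0.001, -1.0]]
wrist_force: [-7.8, 11.0, 5.5]
grip_width: 0.264
grip_force: 50.3
```

```bash
python3 -m creep '[[[0,-0.0007,-0.0007],[0,0,0],0.9],[[0,-0.0015,-0.0015],[0,0,0],0.9],[[0,-0.0015,-0.0015],[0,0,0],0.9],[[0.001,-0.0015,-0.0015],[0,0,0],0.9],[[0.002,-0.0015,-0.0015],[0,0,0],0.9],[[0.003,-0.0015,-0.0015],[0,0,0],0.9],[[0.003,-0.0015,-0.0015],[0,0,0],0.9],[[0.003,-0.0015,-0.0015],[0,0,0],0.9]]'
```

```text
time: 23.45
tcp_pos: [543.3, 30.9, 69.2]
eef_rot: [[0.837, -0.548, -0.001], [-0.548, -0.837, 0.0], [-0.001, 0.0, -1.0]]
wrist_force: [-2.3, 6.0, -1.0]
grip_width: 0.267
grip_force: 49.6
```

```bash
python3 -m creep '[[[0.001,-0.001,0],[0,0,0],0.9],[[0.0025,-0.001,0],[0,0,0],0.9],[[0.004,-0.001,0],[0,0,0],0.9],[[0.0055,-0.001,0],[0,0,0],0.9],[[0.007,-0.001,0],[0,0,0],0.9],[[0.0085,-0.001,0],[0,0,0],0.9],[[0.01,-0.001,0],[0,0,0],0.9],[[0.01,-0.001,0],[0,0,0],0.9]]'
```

```text
time: 24.45
tcp_pos: [547.5, 28.5, 69.4]
eef_rot: [[0.837, -0.548, 0.001], [-0.548, -0.837, -0.0], [0.001, -0.0, -1.0]]
wrist_force: [1.4, -0.1, -2.1]
grip_width: 0.264
grip_force: 49.5
```

```bash
python3 -m creep '[[[0.001,0,0],[0,0,0],0.9],[[0.002,0,0],[0,0,0],0.9],[[0.003,0,0],[0,0,0],0.9],[[0.004,0,0],[0,0,0],0.9],[[0.005,0,0],[0,0,0],0.9],[[0.006,0,0],[0,0,0],0.9],[[0.007,0,0],[0,0,0],0.9],[[0.008,0,0],[0,0,0],0.9]]'
```

```text
time: 25.45
tcp_pos: [549.8, 26.9, 69.4]
eef_rot: [[0.837, -0.548, 0.0], [-0.548, -0.837, -0.0], [0.0, 0.0, -1.0]]
wrist_force: [-2.1, 2.0, -0.0]
grip_width: 0.265
grip_force: 49.6
```

```bash
python3 -m creep '[[[0.001,0,0],[0,0,0],0.9],[[0.002,0,0],[0,0,0],0.9],[[0.003,0,0],[0,0,0],0.9],[[0.004,0,0],[0,0,0],0.9],[[0.004,0,0],[0,0,0],0.9],[[0.004,0,0],[0,0,0],0.9],[[0.004,0,0],[0,0,0],0.9],[[0.004,0,0],[0,0,0],0.9]]'
python3 - <<'E'
from h import *
from bench import eyes
import cv2
p=proj("scene",[565,17,73]).astype(int);x,y=p[0]-20,p[1]-30;print(x,y)
i=eyes.capture("scene")["image"][:,:,::-1]
cv2.imwrite("pics/m6.png",cv2.resize(np.ascontiguousarray(i[y:y+60,x:x+40]),None,fx=10,fy=10,interpolation=cv2.INTER_CUBIC))
E
```

```text
time: 26.45
tcp_pos: [551.2, 26.0, 69.4]
eef_rot: [[0.837, -0.548, 0.0], [-0.548, -0.837, -0.0], [0.0, 0.0, -1.0]]
wrist_force: [0.3, -1.5, -0.3]
grip_width: 0.264
grip_force: 49.6
243 173
```

View pics/m6.png

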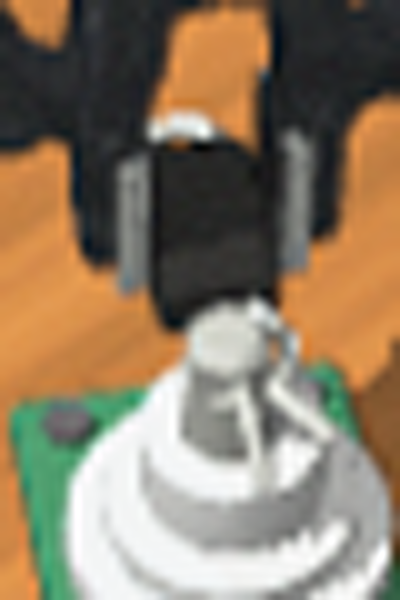

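The straight leg is through the stud, with its tip at crop (258,488), and the bow runs round the right side (270-330, 300-440). I'll compute how far the seat is from the axis.

Run:
```python
from h import *
a=np.radians(-33.2);u=np.array([np.cos(a),np.sin(a)]);v=np.array([-u[1],u[0]])
q=lambda x,y:(243+x/10-.5,173+y/10-.5)
for z in(73.,74.):
  T=onz("scene",*q(258,488),z)[:2]
  for s in([577.7,8.5],):print(z,T,(T-s)@u-32,(T-s)@v)
t=np.array([551.2,26.0])-[577.7,8.5];print(t@u,t@v)
```

```text
73.0 [601.11921119  -7.06822669] -3.8790514351153647 -0.20343774832941713
74.0 [601.66821395  -7.64554185] -3.1035489665014104 -0.3859007520730301
-31.756610717782113 0.13295006297924566
```

```bash
python3 -m creep '[[[0.001,0,0],[0,0,0],0.9],[[0.002,0,0],[0,0,0],0.9],[[0.003,0,0],[0,0,0],0.9],[[0.004,0,0],[0,0,0],0.9],[[0.005,0,0],[0,0,0],0.9],[[0.006,0,0],[0,0,0],0.9],[[0.007,0,0],[0,0,0],0.9],[[0.007,0,0],[0,0,0],0.9]]'
```

```text
time: 27.5
tcp_pos: [553.5, 24.5, 69.4]
eef_rot: [[0.837, -0.548, -0.0], [-0.548, -0.837, -0.0], [0.0, 0.0, -1.0]]
wrist_force: [-1.8, -1.1, -0.7]
grip_width: 0.265
grip_force: 49.6
```

```bash
python3 -m creep '[[[0.0005,0,0],[0,0,0],0.9],[[0.001,0,0],[0,0,0],0.9],[[0.0015,0,0],[0,0,0],0.9],[[0.002,0,0],[0,0,0],0.9],[[0.0025,0,0],[0,0,0],0.9],[[0.003,0,0],[0,0,0],0.9],[[0.003,0,0],[0,0,0],0.9],[[0.003,0,0],[0,0,0],0.9]]'
```

```text
time: 28.5
tcp_pos: [554.5, 23.8, 69.5]
eef_rot: [[0.837, -0.548, 0.0], [-0.548, -0.837, -0.0], [0.0, 0.0, -1.0]]
wrist_force: [-2.6, -1.6, -0.3]
grip_width: 0.265
grip_force: 49.6
```

```bash
python3 -m creep '[[[0,0.0008,0],[0,0,0],0.8],[[0,0.0008,0],[0,0,0],0.7],[[0,0.0008,0],[0,0,0],0.6],[[0,0.0008,0],[0,0,0],0.5],[[0,0.0008,0],[0,0,0],0.4],[[0,0.0008,0],[0,0,0],0.3],[[0,0.0008,0],[0,0,0],0.3],[[0,0.0008,0],[0,0,0],0.3]]' 20
python3 -m creep '[[[0,0,-0.02],[0,0,0],0.3],[[0,0,-0.06],[0,0,0],0.3],[[0,0,-0.12],[0,0,0],0.3],[[-0.1,0,-0.2],[0,0,0],0.3],[[-0.15,0,-0.3],[0,0,0],0.3],[[-0.15,0.15,-0.35],[0,0,0],0.3],[[-0.15,0.3,-0.35],[0,0,0],0.3],[[-0.15,0.3,-0.35],[0,0,0],0.3]]'
python3 - <<'E'
from h import *
from bench import eyes
import cv2
I=[]
for n in("top","scene"):
    i=eyes.capture(n)["image"][:,:,::-1]
    p=proj(n,[577,8.5,73]).astype(int);x,y=p[0]-20,p[1]-30;print(n,x,y)
    I.append(cv2.resize(np.ascontiguousarray(i[y:y+60,x:x+40]),None,fx=10,fy=10,interpolation=cv2.INTER_CUBIC))
cv2.imwrite("pics/m7.png",np.hstack(I))
E
```

```text
time: 29.5
tcp_pos: [554.3, 23.6, 69.4]
eef_rot: [[0.837, -0.548, -0.0], [-0.548, -0.837, -0.0], [0.0, 0.0, -1.0]]
wrist_force: [-0.5, -0.3, 0.6]
grip_width: 0.7
grip_force: 0.0
time: 30.5
tcp_pos: [436.8, -46.1, 211.0]
eef_rot: [[0.835, -0.551, 0.002], [-0.551, -0.835, -0.001], [0.002, -0.0, -1.0]]
wrist_force: [-0.3, 0.6, -0.3]
grip_width: 0.7
grip_force: 0.0
top 232 141
scene 245 179
```

View pics/m7.png

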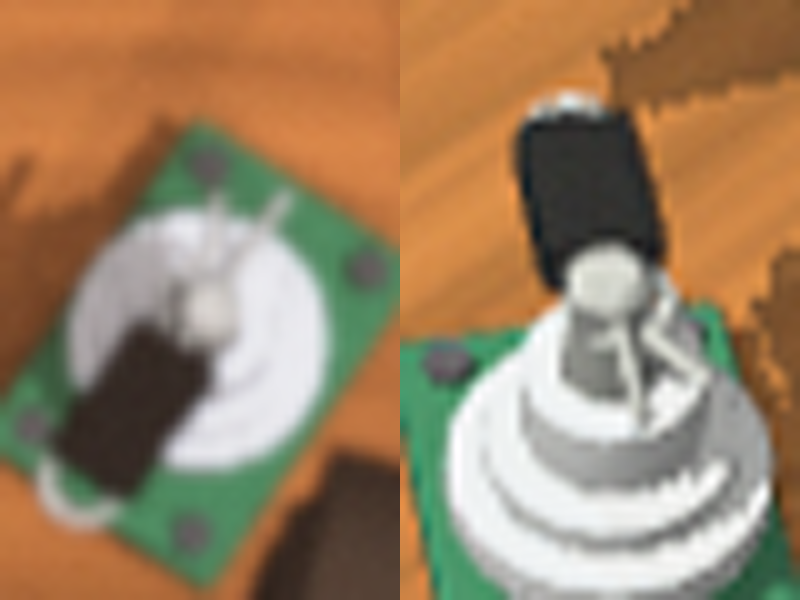

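In the top crop the grip's front is near the stud, the leg's tip is at (286,193) and the bow is closed round the stud. In the scene crop the tip is at (641,426). One numeric check of the seat before handing in.

Run:
```python
from h import *
a=np.radians(-33.2);u=np.array([np.cos(a),np.sin(a)]);v=np.array([-u[1],u[0]]);s=np.array([577.7,8.5])
for n,q in(("top",(232+286/10-.5,141+190/10-.5)),("scene",(245+241/10-.5,179+427/10-.5))):
  T=onz(n,*q,73.5)[:2];print(n,(T-s)@u-32,(T-s)@v)
for p in((130,322),(215,380)):
  T=onz("top",232+p[0]/10-.5,141+p[1]/10-.5,81)[:2];print("front corner",(T-s)@u,(T-s)@v)
```

```text
top 2.3197744456766642 0.7128817162053794
scene -3.624963157102922 0.2789241784209189
front corner -13.091981434771279 12.971913126770323
front corner -13.365716865452882 -10.86233140904937
```

Run:
```python
from h import *
a=np.radians(-33.2);u=np.array([np.cos(a),np.sin(a)]);s=np.array([577.7,8.5])
f=lambda n,x,y,z:(onz(n,(232 if n=="top" else 245)+x/10-.5,(141 if n=="top" else 179)+y/10-.5,z)[:2]-s)@u
print("rear top (want -50)",f("top",50,447,81.5),f("top",128,502,81.5),"scene",f("scene",125,122,81.5),f("scene",230,112,81.5))
print("loop rear (want -61)",f("top",70,525,73.5),f("scene",168,92,73.5))
for d in(-4,-2,0,2):
  T=s+(32+d)*u;print(d,"tip top",(proj("top",[*T,73.5])-[232,141]+.5)*10,"scene",(proj("scene",[*T,73.5])-[245,179]+.5)*10)
```

```text
rear top (want -50) -47.59649820879825 -48.15187908524709 scene -41.49899473709375 -40.710070406781234
loop rear (want -61) -59.375471966564895 -55.371830480572235
-4 tip top [273.61083329 213.69635843] scene [239.06244428 425.5828817 ]
-2 tip top [278.33451759 206.72406358] scene [241.242607   434.24762362]
0 tip top [283.05590818 199.75515431] scene [243.4317587  442.94809092]
2 tip top [287.77500674 192.78962815] scene [245.62995508 451.68450501]
```

The top view is the reliable one, because the scene tip merges white-on-white with the hub. It puts the seat about 2 mm forward of the axis, against the stop and within 4 mm. The spread between the tips, about 16 mm, matches the relaxed clip, so I'll hand in.

```bash
python3 -c "
from bench import workorder;print(workorder.finish_job())"
```

```text
the job is handed in; nothing more can be done
None
```

I handed the job in at about 31 s: the pulley looked fully home on the green tensioner's stud, and the clip looked through the cross-hole with its bow closed and let go. No pass or fail came back, and by my measurement the clip sits about 2 mm past centre (limit 4 mm).

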